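# Rock the stuck stop block off its spring dowels

## Task

The wooden stop block on the gourd-holding jig is stuck on its two spring dowels. Take it by its upright grip and rock it end to end until it works free - a straight pull only lifts the jig, which must stay down on the bench where it stands. Finish still holding the block level in the gripper, just clear of the dowels and right above its seat, so that I can slip a shim underneath; leave the things round the jig alone.

Things in the scene. Friction and masses are not known exactly. Their poses are not given: they have to be found in the camera images.
- jig: Loose holding jig for gourds, 2.2 kg, not fastened: bare steel plate 230 (x) x 150 (y) x 8 mm on rubber feet, plate top 12 mm above the bench. Origin: centre of its underside, on the bench; z up. Its +x end carries a fixed V stop (two plywood cheeks with cork faces, up to 58 mm above the bench), its -x end the stop block. Turned up to 0.75 rad from the robot's axes.
- seat (a point): Point on top of the jig's plate under the middle of the seated stop block, at (-55, 0, 12) mm in the jig's frame. Axes as the jig's.
- stop_block: Loose beech stop block, 150 g, seated on the plate, axes along the jig's. Foot 36 (x) x 60 (y) x 28 mm; in its underside a slot for each dowel, 13 mm long in y, so it can tip end to end (about x) 0.16 rad when fully down, more as it rises. On the foot the upright grip, 26 (x) x 40 (y) mm, 28 to 72 mm above the underside, its middle 3 mm towards -x. Origin: centre of the underside; z up.
- block_left (a point): Lower edge of the stop block's foot at its +y end, 30 mm from the origin, on the underside; 0 mm above the seat when fully down.
- block_right (a point): Lower edge of the stop block's foot at its -y end, 30 mm from the origin, on the underside; 0 mm above the seat when fully down.
- gourd: Bystander: small dried pear-shaped gourd, 52 mm wide, 75 mm high, standing beside the jig on its +y side. Origin: centre of its underside.
- awl: Bystander: awl with a wooden handle, 26x120x26 mm, lying beside the jig on its -y side. Origin: under its middle.
- dowel_left (a point): Foot of the split spring dowel at the left end of the seat, on the plate's top, 19 mm from seat along the jig's +y. The dowel is 18 mm high and 10 mm across, two upright steel leaves that spring apart along the jig's x. It grips the block's slot with 9 to 13 N of friction as long as any of it is in the slot. Pulled straight up, both together hold fast enough to lift that end of the jig; one alone does not.
- dowel_right (a point): Foot of the split spring dowel at the right end of the seat, on the plate's top, 19 mm from seat along the jig's -y. The dowel is 18 mm high and 10 mm across, two upright steel leaves that spring apart along the jig's x. It grips the block's slot with 9 to 13 N of friction as long as any of it is in the slot.
- paint_white: Bystander: white paint bottle with a black cap, 38 mm wide, 105 mm high, standing beside the jig on its -y side. Origin: centre of its underside.
- block_top (a point): Point on the stop block's own z axis at the height of the top of its grip, 72 mm above its origin.
- desk_lamp: Obstacle to steer round: fixed green desk lamp. Origin: on the bench, near its base. Its shade reaches out over the bench, its middle 155 mm towards the robot and 86 mm to the robot's left of the origin, 120 mm wide, from 330 to 460 mm above the bench, at the height of a wrist; keep closer to the robot when passing it.
Mind the look-alikes: they are no part of the job. Leave any turquoise look-alike of the stop_block alone.

How it is judged:
On the way, in this order (a step that is already met when the one before it is completed fails the run):
1. the block is rocked: its top leans more than 4 mm towards one end (along the jig's y) while an end of its foot is still within 8 mm of the seat ((y of block_top in the frame of jig above 0.004 m or y of block_top in the frame of jig below -0.004 m) and z of any of block_left, block_right in the frame of jig below 0.02 m), for 0.05 s.
2. both ends have been worked up more than 12 mm (z of each of block_left, block_right in the frame of jig above 0.024 m), for 0.05 s.
At the end, for the whole second after the job is handed in: The gripper holds the stop block still, touching nothing else: both ends of its foot 19.5 to 45 mm above the seat (dowels are 18 mm high), level within 0.15 rad, within 20 mm horizontally of its seat; the jig is flat on the bench, at rest (z of block_left in the frame of jig between 0.0315 and 0.057 m and z of block_right in the frame of jig between 0.0315 and 0.057 m and horizontal distance between stop_block and seat below 0.02 m and angle between the z axis of stop_block and the z axis of jig, either way round below 0.15 rad and contact force between the fingers and stop_block above 1 N and contact force between jig and stop_block below 0.2 N and linear speed of stop_block below 0.03 m/s and height (world z) of jig below 0.003 m and angle between jig's own z axis and vertical below 0.02 rad and linear speed of jig below 0.02 m/s); the arm keeps its last pose, push and grip.
It fails at once if the jig is lifted more than 10 mm or tipped more than 0.1 rad (height (world z) of jig above 0.01 m or angle between jig's own z axis and vertical above 0.1 rad).
It fails at once if the jig is shoved more than 20 mm (distance of jig from where it was at the start of the episode above 0.02 m).
It fails at once if gourd, paint bottle or awl is moved more than 25 mm (distance of any of gourd, paint_white, awl from where it was at the start of the episode above 0.025 m).
It also fails if it takes over 38 s, if anything falls off the work surface, if the arm or the gripper's body presses on something with over 40 N, if the wrist force passes 120 N, or if a joint passes its speed limit or range.

## Robot

A 6-joint arm with a two-finger parallel gripper is mounted at the origin on a cart in front of the work surface, level with it; the furniture and walls round the work are solid. World frame = base frame: x ahead of the robot, y to its left, z up, the work surface at z = 0. Lengths are in m, angles in rad, forces in N, time in s.
With the tool pointing down it reaches from about 0.4 to 0.825 m from the base axis. Payload 7 kg.
Tool frame: the origin (TCP) lies between the finger pads; the fingertips stand 22 mm ahead of it and the grasp point (between the pads) lies 3 mm ahead of it; z points along the fingers, y is the direction in which the jaws open and shut (so a half turn about z gives the same grasp; the last joint's range is limited). The gripper opens to 88 mm and grips with 3 to 60 N. Pads are 19 mm wide; open, the fingers measure 130 mm over their backs; the gripper's body (78 mm by 193 mm) begins 47 mm behind the grasp point.
Start: joints at [1.594, 0.359, 0.012, 0, -1.224, -0.288], TCP at [0.177, 0.651, 0.249] pointing down, gripper open.
Joint ranges: [-3.07, 3.07], [-1.43, 2.12], [-1.02, 1.25], [-3.03, 1.67], [-3.05, -0], [-3.03, 3.03]. Speed limits (rad/s): [2.39, 2.39, 3.01, 3.14, 3.14, 3.14].

## Interface

Orientations are given as [roll, pitch, yaw] about the fixed x, y, z axes, in that order (R = Rz(yaw) Ry(pitch) Rx(roll)).
In Python, from station import * gives the robot as it stands. The module is installed in compiled form; this text tells all that it offers.
- The arm moves only by the tool move_arm, never from a script. Its argument "rows" is a list of rows, each an object with "delta_rot": the turn, a rotation vector about the world's x, y, z in degrees, a list of three; "delta_pos": the shift along the world's x, y, z in cm, a list of three; "hand": the finger opening in cm, from 0 to 8.76. A call has exactly 10 rows; each row shifts and turns the commanded pose from where the row before left it; what a row does not reach is not made up. A row lasts 1/10 s, in which the tool goes at most 50 mm and 8.59 degrees, less where a joint would pass 70% of its speed; a pose out of reach is approached as far as the arm can. A call is refused whole if a number of a shift passes 5 or a number of a turn 8.59, either way. A call with a gripper value outside its range is refused whole. The fingers move at their own pace and stop on an object; "force" is the grip in N (left out, the last holds). Time passes only in rows, so rows that do not move let the fingers close, or fill a call up. It gives the time, the measured TCP pose, the force and the opening at its end, in the units of the state.
- get_state(): the state, without advancing time (a new reading comes with each control period).
- grab_frame(name): name is "scene" or "top" or "wrist"; returns the picture (384x512x3 uint8, blue, green, red); there is no depth.
- camera_info(name): a dict with "camera_matrix" (3x3 intrinsics, pixels), "world_from_camera" (4x4, takes a point from camera to world coordinates); the wrist camera has in their place "T_tool_cam" (4x4, takes a point from camera to tool coordinates, whose origin is the TCP and whose axes are the flange's). Camera axes: x right, y down, z forward; pixel columns grow to the right and rows downward; lengths in m; the calibration is good to about 2 mm. A picture is of the moment at which its call begins: read the wrist's pose just before it. camera_info takes no time and is no camera call.
- job_done(): hands the job in, once; it reports no verdict.
The state is a dict: "t": time; "q": joint angles; "qd": joint speeds; "joint_efforts": joint torques, N m; "eef_pos": TCP position; "ee_rot": TCP orientation; "force": force on the tool from outside, world axes, zero at the start; "moment": the same for the moment, N m; "width": finger opening in m.
Only numpy, scipy, OpenCV 4.12 (cv2) and the standard library are available. Lean on these libraries where they do the work, as an engineer would, in place of code of your own. Each camera call takes 0.05 s, during which the arm holds its last target.

## Working session

There is one attempt and no reset: what is moved stays moved. The work goes in short steps, Python scripts to look and compute and a tool call to move; the robot and the scene stay as the last step left them, time stands still between calls to the robot, and variables do not carry over. Pictures are saved under pics/ and viewed, and the job is handed in when it is done.

Besides the shell and the picture viewer there is one more tool, called after "Emit:" by a JSON object that holds its "method" and its "body", one argument or row to a line. move_arm: Moves the arm, as the interface text tells. Its arguments: {"type":"object","properties":{"rows":{"type":"array"},"force":{"type":"number"}},"required":["rows"]}

```bash
mkdir -p pics; python3 - <<'E'
from station import *
import cv2
s=get_state();print(s)
for n in ["scene","top","wrist"]:
    cv2.imwrite(f"pics/{n}0.png",grab_frame(n)); print(n,camera_info(n))
E
```

```text
{'t': 0.0, 'q': array([ 1.59409201e+00,  3.59380446e-01,  1.10545091e-02, -3.61910535e-04,
       -1.22410474e+00, -2.88089265e-01]), 'qd': array([ 0.00063146, -0.00042596, -0.00088747,  0.00089386, -0.00098875,
        0.00067295]), 'joint_efforts': array([-3.00520887e-04, -5.82728148e+01,  2.93062985e+01,  6.99721590e+00,
        7.21115386e-03, -1.57540599e-04]), 'eef_pos': array([0.17656208, 0.65102183, 0.24762281]), 'ee_rot': array([ 3.13992898e+00, -1.38202762e-04, -2.64916719e-01]), 'force': array([-0.71722462,  0.08449712,  0.01872677]), 'moment': array([-0.01648472,  0.03186576,  0.00584171]), 'width': 0.08743216638245226}
scene {'camera_matrix': array([[409.64973136,   0.        , 256.11118865],
       [  0.        , 409.64973136, 189.63230626],
       [  0.        ,   0.        ,   1.        ]]), 'world_from_camera': array([[ 0.54348467, -0.47518926,  0.69196791, -0.21574874],
       [-0.83919488, -0.28852894,  0.46098048, -0.47046822],
       [-0.01940021, -0.83123175, -0.55558745,  0.75171079],
       [ 0.        ,  0.        ,  0.        ,  1.        ]])}
top {'camera_m
[... 264 characters left out ...]
, -0.02692535,  0.01128918,  0.06094193],
       [-0.00825896, -0.1101083 , -0.99388528,  1.36297271],
       [ 0.        ,  0.        ,  0.        ,  1.        ]])}
wrist {'camera_matrix': array([[306.18192036,   0.        , 255.07700401],
       [  0.        , 306.18192036, 195.43641236],
       [  0.        ,   0.        ,   1.        ]]), 'T_tool_cam': array([[-1.97980426e-03, -9.66869112e-01, -2.55264962e-01,
         6.79754909e-02],
       [ 9.99997951e-01, -1.80661263e-03, -9.12942579e-04,
        -3.24870298e-04],
       [ 4.21531077e-04, -2.55266247e-01,  9.66870708e-01,
        -1.35725929e-01],
       [ 0.00000000e+00,  0.00000000e+00,  0.00000000e+00,
         1.00000000e+00]])}
```

View pics/scene0.png

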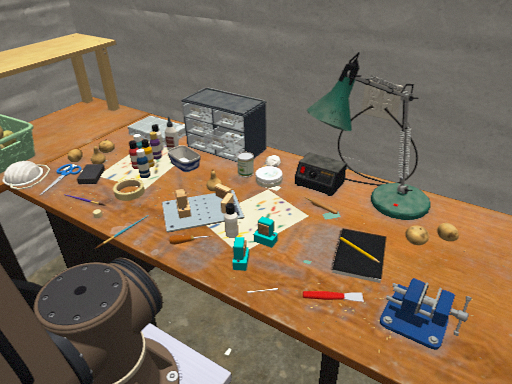

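View pics/top0.png

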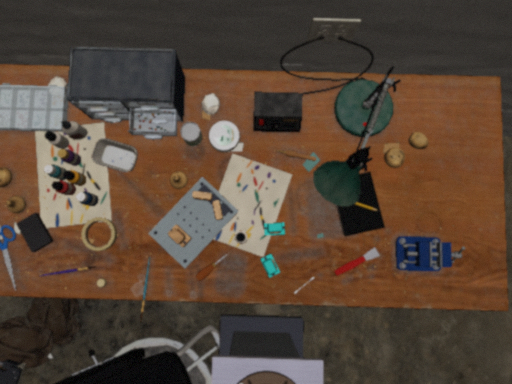

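View pics/wrist0.png

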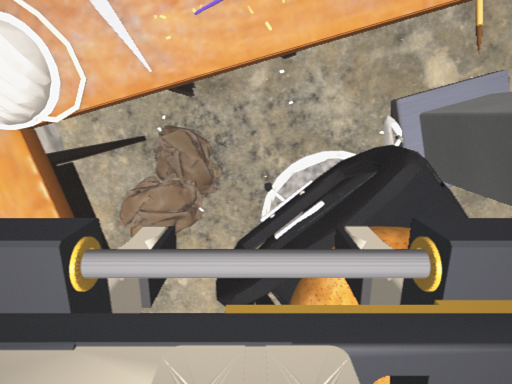

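The jig is at about (195,222) in the top picture. The wooden block is near (180,235) at its lower-left end, and two turquoise look-alikes sit at (275,229) and (270,265). I'll enlarge to confirm.

```bash
python3 - <<'E'
import cv2
a=cv2.imread("pics/top0.png")[165:285,135:285];cv2.imwrite("pics/topc.png",cv2.resize(a,None,fx=5,fy=5,interpolation=cv2.INTER_CUBIC))
a=cv2.imread("pics/scene0.png")[160:280,150:310];cv2.imwrite("pics/scenec.png",cv2.resize(a,None,fx=5,fy=5,interpolation=cv2.INTER_CUBIC))
E
```

```text
(no output)
```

View pics/topc.png

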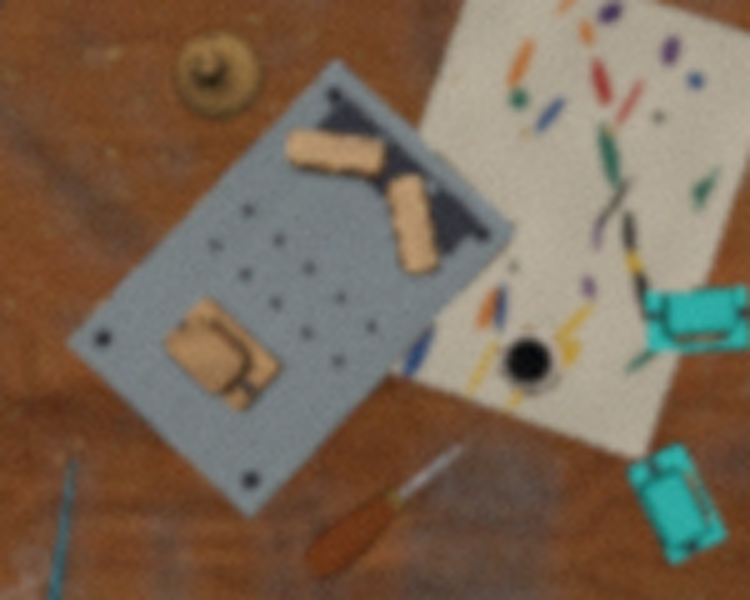

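View pics/scenec.png

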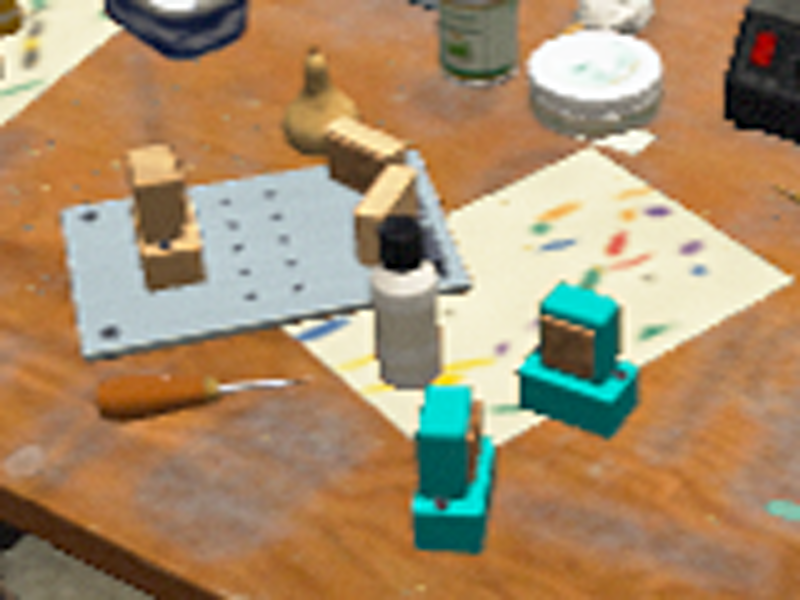

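```bash
cat > h.py <<'E'
import numpy as np, cv2
from station import *
from scipy.optimize import least_squares
def unproj(n,px,z):
    c=camera_info(n);K=c["camera_matrix"];T=c["world_from_camera"]
    d=T[:3,:3]@np.linalg.solve(K,[px[0],px[1],1]);o=T[:3,3]
    return o+d*(z-o[2])/d[2]
def proj(n,P):
    c=camera_info(n);K=c["camera_matrix"];T=np.linalg.inv(c["world_from_camera"])
    p=K@(T[:3,:3]@np.asarray(P)+T[:3,3]);return p[:2]/p[2]
def tc(p): return (np.array(p)+.5)/5-.5+[135,165]
def sc(p): return (np.array(p)+.5)/5-.5+[150,160]
def J(x,p): 
    c,s=np.cos(x[2]),np.sin(x[2]);return np.array([x[0]+c*p[0]-s*p[1],x[1]+s*p[0]+c*p[1],p[2]])
E
python3 - <<'E'
from h import *
top=[((337,60),(115,75,12)),((513,228),(115,-75,12)),((250,517),(-115,-75,12)),((70,342),(-115,75,12))]
scn=[((62,212),(-115,75,12)),((88,354),(-115,-75,12)),((470,287),(115,-75,12)),((415,152),(115,75,12))]
for name,obs in (("t",[("top",tc(a),np.array(b)/1e3) for a,b in top]),("s",[("scene",sc(a),np.array(b)/1e3) for a,b in scn])):
    f=lambda x:np.concatenate([(proj(n,J(x,b))-a) for n,a,b in obs])
    r=least_squares(f,[.5,.2,-.7]);print(name,r.x,np.round(r.fun,1))
    x=r.x;print(J(x,[-.055,0,.012]),J(x,[-.058,0,.084]))
x=r.x
for n,p in (("top",tc((218,75))),("top",tc((528,360)))):print(n,p)
print("gourd",unproj("top",tc((222,78)),.03),"paint",unproj("top",tc((528,360)),.105),"awl",unproj("top",tc((355,535)),.013))
print("awl ends",unproj("top",tc((320,565)),.013),unproj("top",tc((462,447)),.005))
E
```

```text
t [ 0.53422906  0.22816852 -0.71964017] [-0.4 -0.6  1.5  0.1  0.   0.4 -1.1  0.1]
[0.4928667  0.26441979 0.012     ] [0.49061057 0.26639714 0.084     ]
s [ 0.53089332  0.22711835 -0.72227849] [-0.3 -0.2 -1.1  0.6  0.9 -0.5  0.5 -0.4]
[0.48962674 0.26347863 0.012     ] [0.48737584 0.26546192 0.084     ]
top [178.2 179.6]
top [240.2 236.6]
gourd [0.65316172 0.27229979 0.03      ] paint [0.49272617 0.08729076 0.105     ] awl [0.39096391 0.18628182 0.013     ]
awl ends [0.37328216 0.20585981 0.013     ] [0.44301718 0.12643059 0.005     ]
```

Emit:
{"method": "move_arm", "body": {
  "rows": [
    {"delta_pos": [3.1, -3.8, 0], "delta_rot": [0, 0, -2.6], "hand": 8.76},
    {"delta_pos": [3.1, -3.8, 0], "delta_rot": [0, 0, -2.6], "hand": 8.76},
    {"delta_pos": [3.1, -3.8, 0], "delta_rot": [0, 0, -2.6], "hand": 8.76},
    {"delta_pos": [3.1, -3.8, 0], "delta_rot": [0, 0, -2.6], "hand": 8.76},
    {"delta_pos": [3.1, -3.8, 0], "delta_rot": [0, 0, -2.6], "hand": 8.76},
    {"delta_pos": [3.1, -3.8, 0], "delta_rot": [0, 0, -2.6], "hand": 8.76},
    {"delta_pos": [3.1, -3.8, 0], "delta_rot": [0, 0, -2.6], "hand": 8.76},
    {"delta_pos": [3.1, -3.8, 0], "delta_rot": [0, 0, -2.6], "hand": 8.76},
    {"delta_pos": [3.1, -3.8, 0], "delta_rot": [0, 0, -2.6], "hand": 8.76},
    {"delta_pos": [3.1, -3.8, 0], "delta_rot": [0, 0, -2.6], "hand": 8.76}
  ]
}}

```text
t: 1.15
eef_pos: [0.4875, 0.2697, 0.2487]
ee_rot: [-3.141, 0.0, -0.72]
force: [0.3, 0.4, 0.3]
width: 0.0878
```

```bash
python3 - <<'E'
from h import *
s=get_state();print(s)
w=grab_frame("wrist");cv2.imwrite("pics/w1.png",cv2.resize(w,None,fx=1.5,fy=1.5,interpolation=cv2.INTER_CUBIC))
print(get_state()['eef_pos'],get_state()['ee_rot'])
E
```

```text
{'t': 1.15, 'q': array([ 8.56719569e-01,  1.65289890e-01, -2.51040673e-01, -9.00164027e-05,
       -1.15424747e+00, -6.06175086e-03]), 'qd': array([-0.92084224,  0.1211393 ,  0.1464643 ,  0.0017807 , -0.02312976,
        0.46306975]), 'joint_efforts': array([  5.34706861, -44.84871626,  26.98042631,   6.58433408,
        -0.10715693,  -0.79932405]), 'eef_pos': array([0.48748048, 0.26967788, 0.24866066]), 'ee_rot': array([-3.14137486e+00,  8.36488573e-05, -7.20174912e-01]), 'force': array([0.33760326, 0.41790309, 0.3439911 ]), 'moment': array([ 0.24464736, -0.06785426,  0.01214573]), 'width': 0.0877594326792529}
[0.49040939 0.26501988 0.24845435] [ 3.14026474e+00 -1.24984633e-03 -7.25904693e-01]
```

View pics/w1.png

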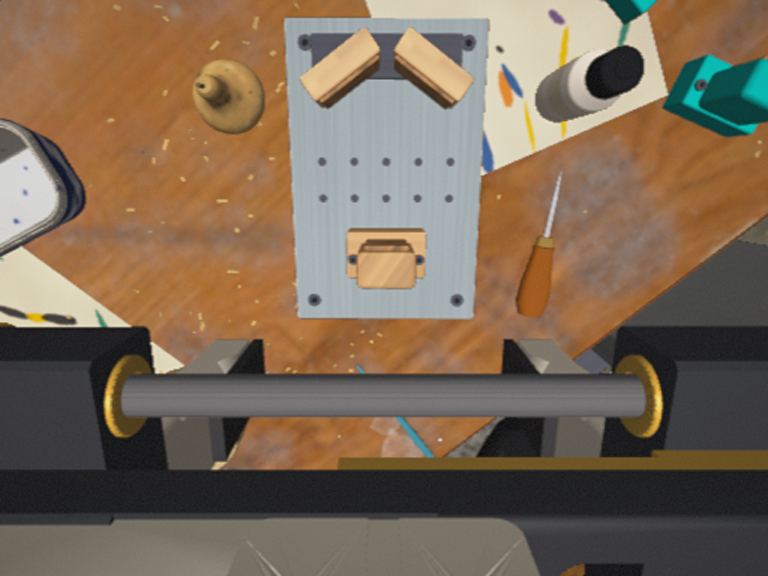

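The wooden block (1.5x picture (386,262)) has its grip top at 358–415 x 250–288, with the jig axes nearly upright in the view. The arm was still moving, so I'll retake this picture at rest and measure from it.

```bash
python3 - <<'E'
from h import *
import numpy as np
for i in range(2):
    s=get_state(); w=grab_frame("wrist")
print(s['eef_pos'],s['ee_rot'],np.abs(s['qd']).max())
np.save("pose.npy",np.r_[s['eef_pos'],s['ee_rot']])
cv2.imwrite("pics/w2raw.png",w)
cv2.imwrite("pics/w2.png",cv2.resize(w[0:225,180:350],None,fx=3.5,fy=3.5,interpolation=cv2.INTER_CUBIC)[:600+200])
cv2.imwrite("pics/w2b.png",cv2.resize(w[140:220,210:310],None,fx=7,fy=7,interpolation=cv2.INTER_CUBIC))
E
```

```text
[0.48897178 0.26720197 0.24829023] [ 3.14052476e+00 -4.94166454e-04 -7.25177904e-01] 0.0757571976711385
```

View pics/w2.png

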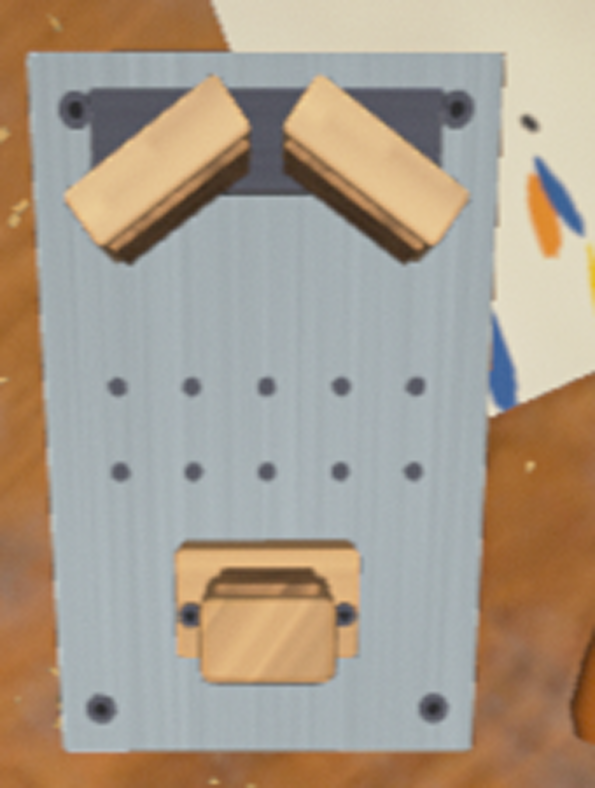

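View pics/w2b.png

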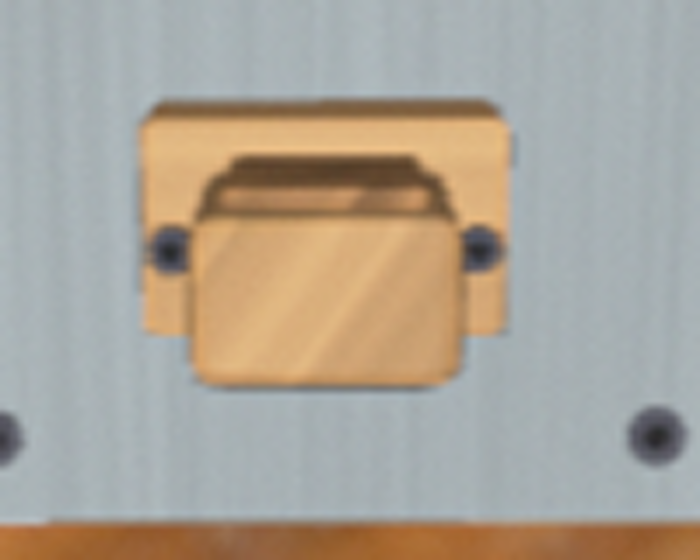

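```bash
cat >> h.py <<'E'
from scipy.spatial.transform import Rotation as Ro
def wp(pose):
    c=camera_info("wrist");T=np.eye(4);T[:3,:3]=Ro.from_euler('xyz',pose[3:]).as_matrix();T[:3,3]=pose[:3]
    W=T@c["T_tool_cam"];K=c["camera_matrix"]
    def f(P):
        p=K@(W[:3,:3].T@(np.asarray(P)-W[:3,3]));return p[:2]/p[2]
    return f
E
python3 - <<'E'
from h import *
f=wp(np.load("pose.npy"))
A=lambda p:(np.array(p)+.5)/3.5-.5+[180,0]
B=lambda p:(np.array(p)+.5)/7-.5+[210,140]
jg=[(A(a),np.array(b)/1e3) for a,b in [((28,53),(115,75,12)),((503,53),(115,-75,12)),((472,750),(-115,-75,12)),((64,750),(-115,75,12))]]
gp=[(B(a),np.array(b)/1e3) for a,b in [((190,213),(-45,20,84)),((465,213),(-45,-20,84)),((463,385),(-71,-20,84)),((192,385),(-71,20,84))]]
for o in (jg,gp):
    r=least_squares(lambda x:np.concatenate([f(J(x,b))-a for a,b in o]),[.53,.227,-.72]);x=r.x
    print(x,np.round(r.fun,1),J(x,[-.055,0,.012]),J(x,[-.058,0,.084]))
E
```

```text
[ 0.53223197  0.22756374 -0.72419444] [-1.  -0.6  1.3 -1.   0.2  1.  -0.5  1.4] [0.49103514 0.26400302 0.012     ] [0.48878804 0.26599061 0.084     ]
[ 0.53317113  0.2263576  -0.72697505] [-0.5 -0.4  0.5 -0.4  0.4  0.4 -0.4  0.4] [0.49207578 0.26291128 0.012     ] [0.48983421 0.26490512 0.084     ]
```

Emit:
{"method": "move_arm", "body": {
  "rows": [
    {"delta_pos": [0.05, -0.15, -2.0], "delta_rot": [0, 0, 0], "hand": 8.76},
    {"delta_pos": [0, 0, -2.5], "delta_rot": [0, 0, 0], "hand": 8.76},
    {"delta_pos": [0, 0, -2.5], "delta_rot": [0, 0, 0], "hand": 8.76},
    {"delta_pos": [0, 0, -2.5], "delta_rot": [0, 0, 0], "hand": 8.0},
    {"delta_pos": [0, 0, -2.5], "delta_rot": [0, 0, 0], "hand": 7.5},
    {"delta_pos": [0, 0, -2.5], "delta_rot": [0, 0, 0], "hand": 7},
    {"delta_pos": [0, 0, -2.0], "delta_rot": [0, 0, 0], "hand": 6.5},
    {"delta_pos": [0, 0, -1.1], "delta_rot": [0, 0, 0], "hand": 6},
    {"delta_pos": [0, 0, -0.5], "delta_rot": [0, 0, 0], "hand": 5.5},
    {"delta_pos": [0, 0, 0], "delta_rot": [0, 0, 0], "hand": 5.5}
  ],
  "force": 15
}}

```text
t: 2.3
eef_pos: [0.4869, 0.2703, 0.0674]
ee_rot: [3.141, -0.0, -0.718]
force: [-0.4, -0.6, 0.8]
width: 0.0555
```

```bash
python3 - <<'E'
from h import *
w=grab_frame("wrist");s=get_state();print(s['t'],s['eef_pos'],s['ee_rot'],s['force'],s['moment'],s['width'])
cv2.imwrite("pics/w3.png",cv2.resize(w,None,fx=1.5,fy=1.5,interpolation=cv2.INTER_CUBIC))
E
```

```text
2.35 [0.48730595 0.27048495 0.06802558] [-3.14111119e+00 -1.51033707e-04 -7.17910156e-01] [0.07695983 0.69915429 0.77319555] [ 0.05364924 -0.03218195 -0.00512858] 0.05531977900828264
```

View pics/w3.png

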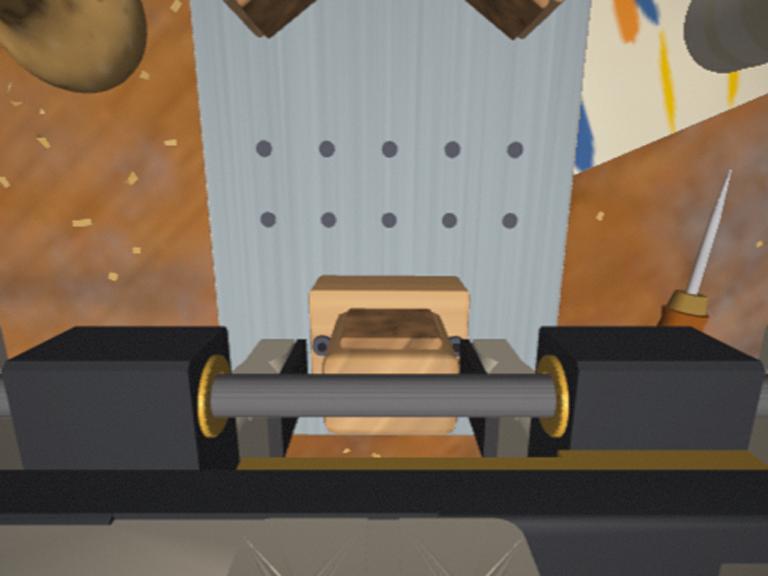

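```bash
python3 - <<'E'
from h import *
w0=get_state()
w=grab_frame("wrist");s=get_state();print(s['t'],s['eef_pos'],s['ee_rot'],np.abs(s['qd']).max(),s['width'])
np.save("pose3.npy",np.r_[s['eef_pos'],s['ee_rot']])
cv2.imwrite("pics/w4.png",cv2.resize(w[170:300,190:330],None,fx=5,fy=5,interpolation=cv2.INTER_CUBIC)[:600])
E
```

```text
2.4 [0.48751805 0.27056744 0.0683875 ] [-3.14035398e+00 -1.92831451e-04 -7.18036439e-01] 0.010600231436374398 0.05512721387475599
```

View pics/w4.png

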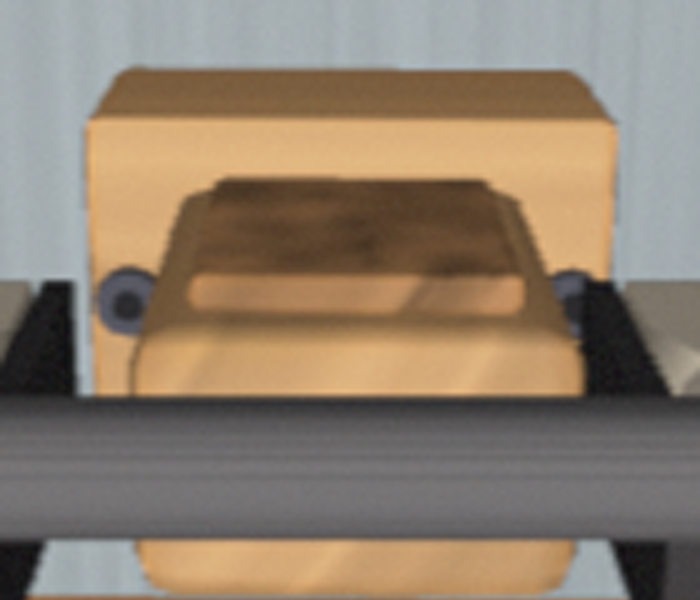

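```bash
python3 - <<'E'
from h import *
P=np.load("pose3.npy");f=wp(P)
B=lambda p:(np.array(p)+.5)/5-.5+[190,170]
gp=[(B(a),np.array(b)/1e3) for a,b in [((88,118),(-37,30,40)),((617,118),(-37,-30,40)),((132,335),(-45,20,84)),((586,335),(-45,-20,84)),((138,595),(-71,20,84)),((578,595),(-71,-20,84))]]
r=least_squares(lambda x:np.concatenate([f(J(x,b))-a for a,b in gp]),[.53,.227,-.72]);x=r.x
print(x,np.round(r.fun,1),J(x,[-.055,0,.012]),J(x,[-.058,0,.084]))
d=(J(x,[-.058,0,.084])-P[:3])[:2];c,s=np.cos(x[2]),np.sin(x[2]);print("world",d,"jig",c*d[0]+s*d[1],-s*d[0]+c*d[1])
E
```

```text
[ 0.53372014  0.22686185 -0.71951893] [-1.4 -1.3  1.3 -1.3 -2.1 -0.7  2.2 -0.7 -1.3  2.1  1.2  2.2] [0.49235338 0.26310811 0.012     ] [0.49009701 0.26508518 0.084     ]
world [ 0.00257896 -0.00548226] jig 0.005552630147719598 -0.002423737747170777
```

Emit:
{"method": "move_arm", "body": {
  "rows": [
    {"delta_pos": [0.15, -0.3, -0.05], "delta_rot": [0, 0, 0], "hand": 5.5},
    {"delta_pos": [0.1, -0.25, -0.05], "delta_rot": [0, 0, 0], "hand": 5.5},
    {"delta_pos": [0, 0, 0], "delta_rot": [0, 0, 0], "hand": 5.5},
    {"delta_pos": [0, 0, 0], "delta_rot": [0, 0, 0], "hand": 4.8},
    {"delta_pos": [0, 0, 0], "delta_rot": [0, 0, 0], "hand": 4.4},
    {"delta_pos": [0, 0, 0], "delta_rot": [0, 0, 0], "hand": 4.1},
    {"delta_pos": [0, 0, 0], "delta_rot": [0, 0, 0], "hand": 3.5},
    {"delta_pos": [0, 0, 0], "delta_rot": [0, 0, 0], "hand": 3.0},
    {"delta_pos": [0, 0, 0], "delta_rot": [0, 0, 0], "hand": 3.0},
    {"delta_pos": [0, 0, 0], "delta_rot": [0, 0, 0], "hand": 3.0}
  ],
  "force": 15
}}

```text
t: 3.4
eef_pos: [0.4899, 0.2648, 0.0666]
ee_rot: [-3.141, -0.0, -0.718]
force: [2.0, 1.8, -1.6]
width: 0.0397
```

```bash
python3 - <<'E'
from h import *
s=get_state();print(s)
w=grab_frame("wrist")
cv2.imwrite("pics/w5.png",cv2.resize(w,None,fx=1.5,fy=1.5,interpolation=cv2.INTER_CUBIC))
E
```

```text
{'t': 3.4, 'q': array([ 8.47115430e-01,  3.53137784e-01, -4.72063634e-01,  7.50028184e-05,
       -7.44883940e-01,  5.14861201e-03]), 'qd': array([-0.00011368, -0.00015812,  0.00125586,  0.00071506,  0.00078971,
        0.00038312]), 'joint_efforts': array([-5.27262390e-01, -5.00765526e+01,  1.98285520e+01,  4.85103250e+00,
       -7.68612809e-01,  3.17842222e-02]), 'eef_pos': array([0.48993642, 0.26478582, 0.0666457 ]), 'ee_rot': array([-3.14088196e+00, -5.45423922e-05, -7.18477183e-01]), 'force': array([ 2.04804614,  1.82996082, -1.58596804]), 'moment': array([ 0.59067828, -0.48074836,  0.00210559]), 'width': 0.03970453614639753}
```

View pics/w5.png

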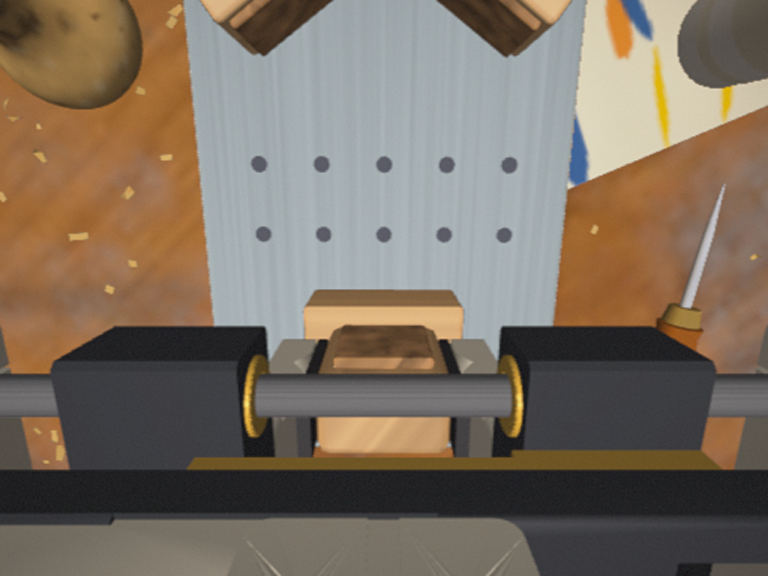

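Emit:
{"method": "move_arm", "body": {
  "rows": [
    {"delta_pos": [0, 0, 0], "delta_rot": [0, 0, 0], "hand": 3.0},
    {"delta_pos": [0, 0, 0], "delta_rot": [0, 0, 0], "hand": 3.0},
    {"delta_pos": [0, 0, 0], "delta_rot": [0, 0, 0], "hand": 3.0},
    {"delta_pos": [-0.08, -0.09, 0.07], "delta_rot": [1.1, -0.96, 0], "hand": 3.0},
    {"delta_pos": [-0.08, -0.09, 0.07], "delta_rot": [1.1, -0.96, 0], "hand": 3.0},
    {"delta_pos": [-0.08, -0.09, 0.065], "delta_rot": [1.1, -0.96, 0], "hand": 3.0},
    {"delta_pos": [-0.08, -0.09, 0.065], "delta_rot": [1.1, -0.96, 0], "hand": 3.0},
    {"delta_pos": [-0.08, -0.09, 0.06], "delta_rot": [1.1, -0.96, 0], "hand": 3.0},
    {"delta_pos": [-0.07, -0.09, 0.06], "delta_rot": [1.0, -0.88, 0], "hand": 3.0},
    {"delta_pos": [0, 0, 0], "delta_rot": [0, 0, 0], "hand": 3.0}
  ],
  "force": 60
}}

```text
t: 4.45
eef_pos: [0.4844, 0.2585, 0.0703]
ee_rot: [-2.991, 0.0, -0.719]
force: [1.8, 2.6, -3.8]
width: 0.0399
```

```bash
cat > look.py <<'E'
from h import *
import sys
k=sys.argv[1]
a=grab_frame("scene");w=grab_frame("wrist");s=get_state()
print(s['t'],s['eef_pos'],s['force'],s['moment'],s['width'])
R=Ro.from_euler('xyz',s['ee_rot'])*Ro.from_euler('xyz',[np.pi,0,-0.7185]).inv()
v=np.rad2deg((R if True else R).as_rotvec())
R0=Ro.from_euler('xyz',[np.pi,0,-0.7185]);v=np.rad2deg((Ro.from_euler('xyz',s['ee_rot'])*R0.inv()).as_rotvec())
c,sn=np.cos(-.72),np.sin(-.72);d=s['eef_pos']-[.4899,.2648,.0666]
print("tilt jig x,y deg",c*v[0]+sn*v[1],-sn*v[0]+c*v[1],"TCP shift mm jig",1e3*np.array([c*d[0]+sn*d[1],-sn*d[0]+c*d[1],d[2]]))
W=cv2.resize(w[150:340,110:400],(600,393),interpolation=cv2.INTER_CUBIC)
cv2.imwrite(f"pics/{k}_w.png",W)
cv2.imwrite(f"pics/{k}_s.png",cv2.resize(a[150:260,140:290],None,fx=5,fy=5,interpolation=cv2.INTER_CUBIC))
E
python3 look.py r1
```

```text
4.55 [0.48449644 0.2585535  0.07029831] [-0.00462433  0.71901274  0.20388512] [-0.0924936   0.53235209  0.0270163 ] 0.03971214614157888
tilt jig x,y deg 8.529743031011668 0.021250353556849788 TCP shift mm jig [ 0.05642315 -8.25917878  3.69830548]
```

View pics/r1_w.png

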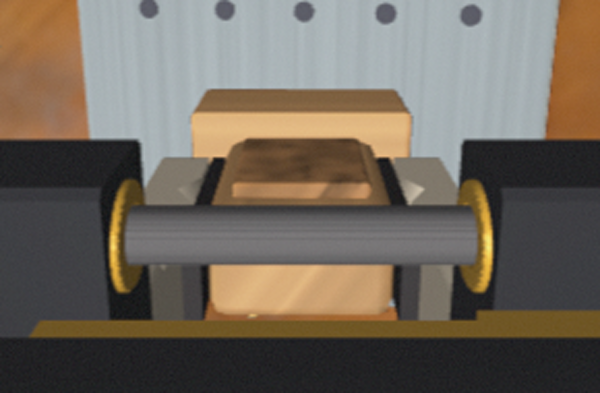

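View pics/r1_s.png

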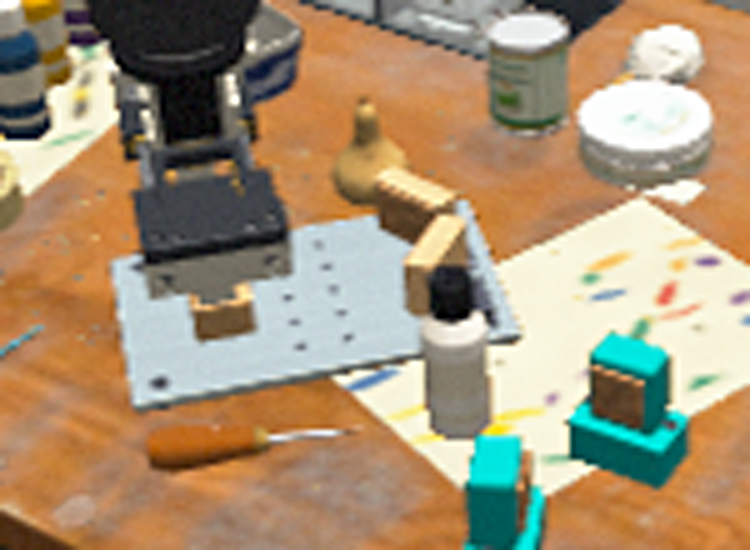

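Emit:
{"method": "move_arm", "body": {
  "rows": [
    {"delta_pos": [0.114, 0.13, 0.07], "delta_rot": [-1.43, 1.25, 0], "hand": 3.0},
    {"delta_pos": [0.114, 0.13, 0.065], "delta_rot": [-1.43, 1.25, 0], "hand": 3.0},
    {"delta_pos": [0.114, 0.13, 0.065], "delta_rot": [-1.43, 1.25, 0], "hand": 3.0},
    {"delta_pos": [0.114, 0.13, 0.06], "delta_rot": [-1.43, 1.25, 0], "hand": 3.0},
    {"delta_pos": [0.114, 0.13, 0.05], "delta_rot": [-1.43, 1.25, 0], "hand": 3.0},
    {"delta_pos": [0.114, 0.13, 0.04], "delta_rot": [-1.43, 1.25, 0], "hand": 3.0},
    {"delta_pos": [0.114, 0.13, 0.035], "delta_rot": [-1.43, 1.25, 0], "hand": 3.0},
    {"delta_pos": [0.114, 0.13, 0.03], "delta_rot": [-1.43, 1.25, 0], "hand": 3.0},
    {"delta_pos": [0.114, 0.13, 0.025], "delta_rot": [-1.43, 1.25, 0], "hand": 3.0},
    {"delta_pos": [0, 0, 0], "delta_rot": [0, 0, 0], "hand": 3.0}
  ]
}}

```text
t: 5.55
eef_pos: [0.4945, 0.2699, 0.0739]
ee_rot: [2.988, 0.0, -0.719]
force: [-1.4, -1.0, -1.2]
width: 0.0398
```

```bash
python3 look.py r2
```

```text
5.65 [0.49429724 0.26980713 0.07394594] [-1.6151876  -0.14208023 -6.89143758] [ 0.05722804 -0.08912793 -0.02340159] 0.03977409698244243
tilt jig x,y deg -8.612486999061401 0.01577219023517973 TCP shift mm jig [4.24870029e-03 6.66386079e+00 7.34593984e+00]
```

View pics/r2_w.png

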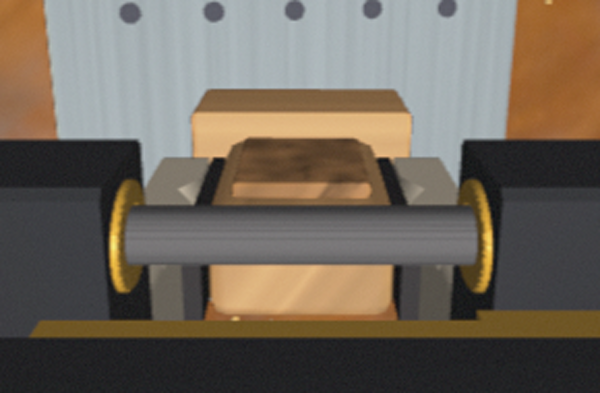

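View pics/r2_s.png

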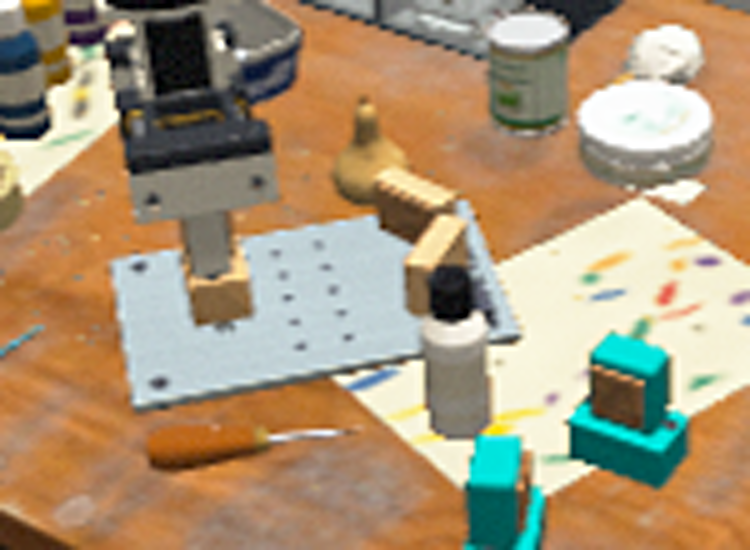

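The block follows the tool with no slip. The right-hand dowel shows under the raised near end at (225,325), and the jig hasn't moved. Next is the third rock.

Emit:
{"method": "move_arm", "body": {
  "rows": [
    {"delta_pos": [-0.105, -0.12, 0.075], "delta_rot": [1.43, -1.25, 0], "hand": 3.0},
    {"delta_pos": [-0.105, -0.12, 0.07], "delta_rot": [1.43, -1.25, 0], "hand": 3.0},
    {"delta_pos": [-0.105, -0.12, 0.07], "delta_rot": [1.43, -1.25, 0], "hand": 3.0},
    {"delta_pos": [-0.105, -0.12, 0.065], "delta_rot": [1.43, -1.25, 0], "hand": 3.0},
    {"delta_pos": [-0.105, -0.12, 0.055], "delta_rot": [1.43, -1.25, 0], "hand": 3.0},
    {"delta_pos": [-0.105, -0.12, 0.045], "delta_rot": [1.43, -1.25, 0], "hand": 3.0},
    {"delta_pos": [-0.105, -0.12, 0.04], "delta_rot": [1.43, -1.25, 0], "hand": 3.0},
    {"delta_pos": [-0.105, -0.12, 0.035], "delta_rot": [1.43, -1.25, 0], "hand": 3.0},
    {"delta_pos": [-0.105, -0.12, 0.03], "delta_rot": [1.43, -1.25, 0], "hand": 3.0},
    {"delta_pos": [0, 0, 0], "delta_rot": [0, 0, 0], "hand": 3.0}
  ]
}}

```text
t: 6.65
eef_pos: [0.4837, 0.2577, 0.0787]
ee_rot: [-2.993, 0.001, -0.72]
force: [-2.7, -1.8, -10.3]
width: 0.0395
```

```bash
python3 look.py r3
```

```text
6.75 [0.48390748 0.25782774 0.07873454] [-5.31505809 -5.21750673 -5.4721609 ] [-2.46727246  2.3690464   0.04207136] 0.03973899602965351
tilt jig x,y deg 8.333382463744034 0.041277317721699625 TCP shift mm jig [ 0.09219123 -9.19316573 12.13454003]
```

View pics/r3_s.png

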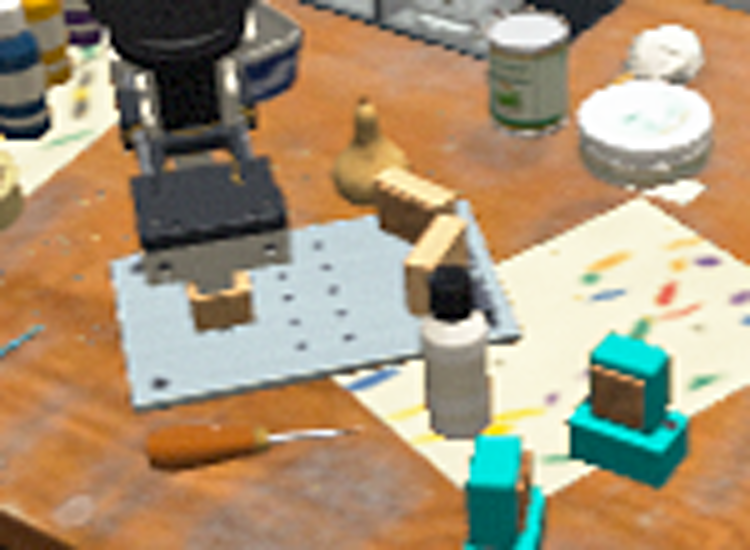

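Emit:
{"method": "move_arm", "body": {
  "rows": [
    {"delta_pos": [0.106, 0.121, 0.075], "delta_rot": [-1.43, 1.25, 0], "hand": 3.0},
    {"delta_pos": [0.106, 0.121, 0.07], "delta_rot": [-1.43, 1.25, 0], "hand": 3.0},
    {"delta_pos": [0.106, 0.121, 0.07], "delta_rot": [-1.43, 1.25, 0], "hand": 3.0},
    {"delta_pos": [0.106, 0.121, 0.07], "delta_rot": [-1.43, 1.25, 0], "hand": 3.0},
    {"delta_pos": [0.106, 0.121, 0.055], "delta_rot": [-1.43, 1.25, 0], "hand": 3.0},
    {"delta_pos": [0.106, 0.121, 0.045], "delta_rot": [-1.43, 1.25, 0], "hand": 3.0},
    {"delta_pos": [0.106, 0.121, 0.045], "delta_rot": [-1.43, 1.25, 0], "hand": 3.0},
    {"delta_pos": [0.106, 0.121, 0.04], "delta_rot": [-1.43, 1.25, 0], "hand": 3.0},
    {"delta_pos": [0.106, 0.121, 0.04], "delta_rot": [-1.43, 1.25, 0], "hand": 3.0},
    {"delta_pos": [0, 0, 0], "delta_rot": [0, 0, 0], "hand": 3.0}
  ]
}}

```text
t: 7.75
eef_pos: [0.4961, 0.2717, 0.0846]
ee_rot: [2.993, -0.0, -0.718]
force: [-2.1, -0.5, -3.1]
width: 0.0396
```

```bash
python3 look.py r4
```

```text
7.85 [0.49588064 0.2715775  0.08469808] [ 1.25657737  1.31735281 -7.29740798] [ 0.97826486 -0.73108898 -0.07100288] 0.039740502578289164
tilt jig x,y deg -8.355911548191337 -0.011294069190677547 TCP shift mm jig [ 0.02730003  9.03891153 18.09807928]
```

View pics/r4_s.png

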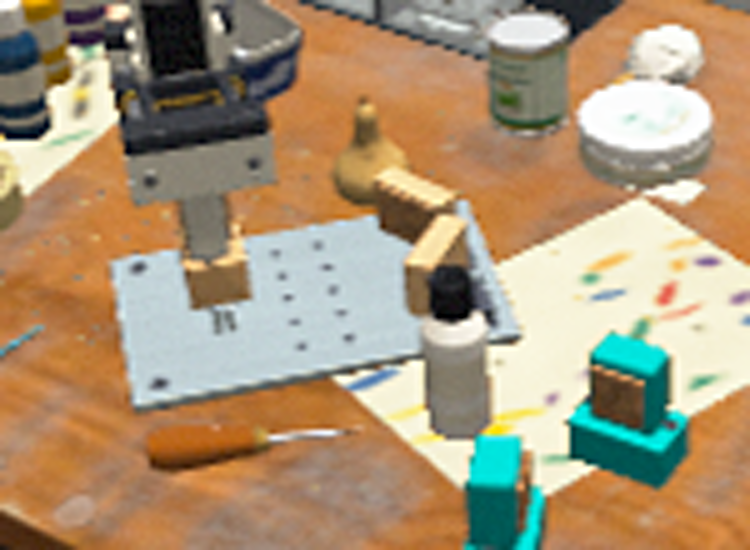

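View pics/r4_w.png

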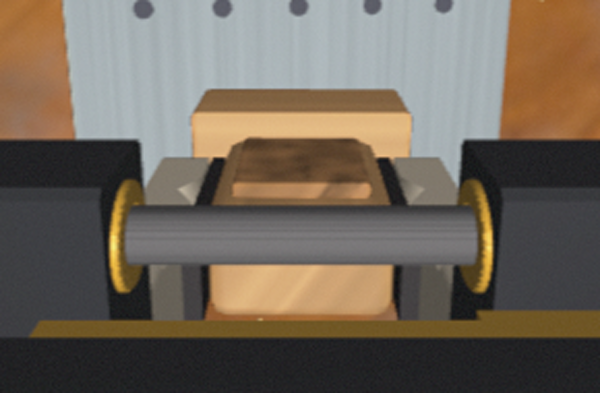

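Emit:
{"method": "move_arm", "body": {
  "rows": [
    {"delta_pos": [-0.099, -0.113, 0.06], "delta_rot": [1.05, -0.92, 0], "hand": 3.0},
    {"delta_pos": [-0.099, -0.113, 0.06], "delta_rot": [1.05, -0.92, 0], "hand": 3.0},
    {"delta_pos": [-0.099, -0.113, 0.06], "delta_rot": [1.05, -0.92, 0], "hand": 3.0},
    {"delta_pos": [-0.099, -0.113, 0.06], "delta_rot": [1.05, -0.92, 0], "hand": 3.0},
    {"delta_pos": [-0.099, -0.113, 0.06], "delta_rot": [1.05, -0.92, 0], "hand": 3.0},
    {"delta_pos": [-0.099, -0.113, 0.06], "delta_rot": [1.05, -0.92, 0], "hand": 3.0},
    {"delta_pos": [0, 0, 0.15], "delta_rot": [0, 0, 0], "hand": 3.0},
    {"delta_pos": [0, 0, 0.2], "delta_rot": [0, 0, 0], "hand": 3.0},
    {"delta_pos": [0, 0, 0.2], "delta_rot": [0, 0, 0], "hand": 3.0},
    {"delta_pos": [0, 0, 0.1], "delta_rot": [0, 0, 0], "hand": 3.0}
  ]
}}

```text
t: 8.85
eef_pos: [0.4897, 0.2644, 0.0954]
ee_rot: [3.141, -0.0, -0.718]
force: [0.3, 0.3, -1.1]
width: 0.0398
```

```bash
python3 look.py r5
```

```text
8.95 [0.48961554 0.26433373 0.0950903 ] [ 0.21813542  0.35950517 -1.16425244] [ 0.05900782 -0.05808965 -0.00563962] 0.039850051675453656
tilt jig x,y deg -0.06494798881925978 -0.013253200902207392 TCP shift mm jig [ 0.09359034 -0.53811764 28.49030156]
```

View pics/r5_s.png

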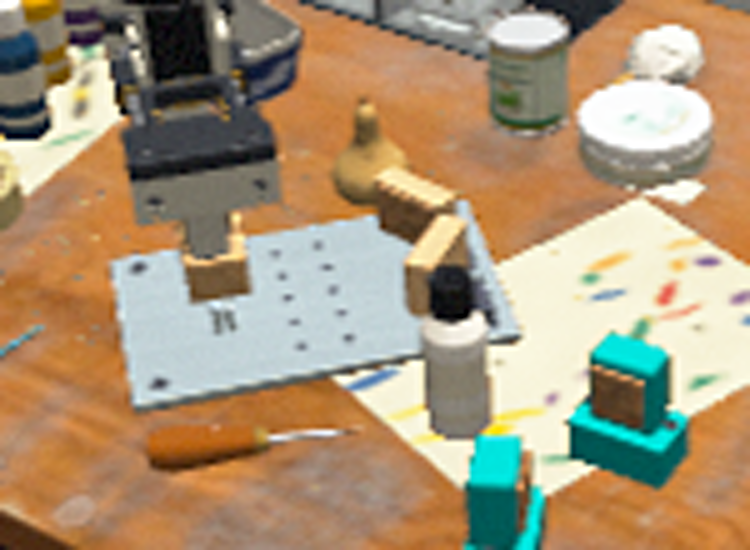

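View pics/r5_w.png

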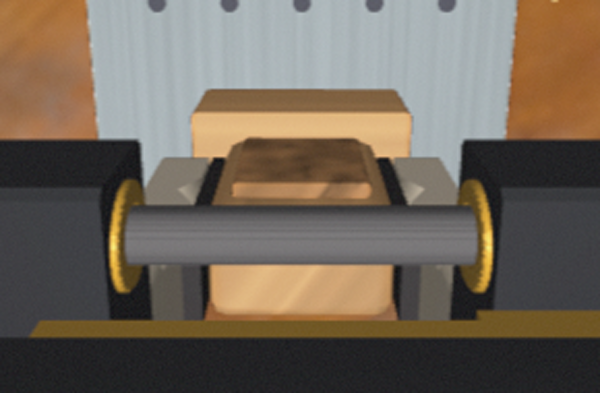

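The block is free: the only load left is about its own 1.5 N weight. It is level, about 28 mm above the seat, and the jig's corners haven't moved. I'll let it settle, check once more and hand in.

Emit:
{"method": "move_arm", "body": {
  "rows": [
    {"delta_pos": [0, 0, 0], "delta_rot": [0, 0, 0], "hand": 3.0},
    {"delta_pos": [0, 0, 0], "delta_rot": [0, 0, 0], "hand": 3.0},
    {"delta_pos": [0, 0, 0], "delta_rot": [0, 0, 0], "hand": 3.0},
    {"delta_pos": [0, 0, 0], "delta_rot": [0, 0, 0], "hand": 3.0},
    {"delta_pos": [0, 0, 0], "delta_rot": [0, 0, 0], "hand": 3.0},
    {"delta_pos": [0, 0, 0], "delta_rot": [0, 0, 0], "hand": 3.0},
    {"delta_pos": [0, 0, 0], "delta_rot": [0, 0, 0], "hand": 3.0},
    {"delta_pos": [0, 0, 0], "delta_rot": [0, 0, 0], "hand": 3.0},
    {"delta_pos": [0, 0, 0], "delta_rot": [0, 0, 0], "hand": 3.0},
    {"delta_pos": [0, 0, 0], "delta_rot": [0, 0, 0], "hand": 3.0}
  ]
}}

```text
t: 9.95
eef_pos: [0.4894, 0.2641, 0.0949]
ee_rot: [3.14, -0.0, -0.719]
force: [0.4, -0.4, -1.0]
width: 0.0394
```

```bash
python3 look.py r6; python3 -c "
from station import *
import numpy as np
print(np.abs(get_state()['qd']).max()); print(job_done())"
```

```text
10.05 [0.48936998 0.26404351 0.0948933 ] [-0.93078416 -0.27469762 -1.1698931 ] [ 0.01283039  0.02834623 -0.01861668] 0.04021883247474401
tilt jig x,y deg -0.08758851156544806 -0.008221763636726463 TCP shift mm jig [ 0.10035278 -0.91822098 28.29330232]
0.0023115828348762523
the job is handed in; nothing more can be done
None
```

The stop block is off its dowels, and the gripper is holding it level about 28 mm above its seat, so you can slip the shim under. I gripped it by the 40 mm faces of its upright grip and rocked it end to end four times, about 8.5° each way. I then levelled it and lifted it clear. I handed the job in at about 10 s.

- **Final position:** from the arm's readings, the block is tilted under 0.1° and within about 1 mm sideways of where it started. I did not measure this directly in the last pictures.
- **Grip and load:** the grip is 60 N and the fingers read about 40 mm open. The wrist carries only 1.2 N, close to the block's own weight, and the arm is still.
- **Jig and surroundings:** by eye, the scene pictures show the jig, gourd, paint bottle, awl and turquoise look-alikes unmoved.
- **Disagreement:** on the third rock the arm stopped about 3 mm sideways of where I sent it, with about 7 N side load and 3.4 N·m. I put this down to the dowels gripping, and it was gone once the block came free.

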